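# Rock a charged battery pack into the meter's bay and latch it

## Robot

A 6-joint arm with a two-finger parallel gripper is mounted at the origin on a cart in front of the work surface, level with it; the furniture and walls round the work are solid. World frame = base frame: x ahead of the robot, y to its left, z up, the work surface at z = 0. Lengths are in m, angles in rad, forces in N, time in s.
With the tool pointing down it reaches from about 0.35 to 0.975 m from the base axis. Payload 4.9 kg.
Tool frame: the origin (TCP) lies between the finger pads; the fingertips stand 25 mm ahead of it and the grasp point (between the pads) lies 6 mm ahead of it; z points along the fingers, y is the line along which they close (so a half turn about z gives the same grasp; the last joint's range is limited). The gripper opens to 85 mm and grips with 20 to 120 N. Pads are 22 mm wide; open, the fingers measure 114 mm over their backs; the gripper's body (76 mm by 85 mm) begins 54 mm behind the grasp point. The pads swing forward as they close: fully open they stand 13 mm farther back than shut.
Start: joints at [-1.233, 0.053, 1.613, -0, 1.476, -0.119], TCP at [0.276, -0.561, 0.219] pointing down, gripper open.
Joint ranges: [-3.01, 3.01], [-1.01, 2.22], [0.06, 2.58], [-1.02, 4.17], [0.09, 2.62], [-3.14, 3.14]. Speed limits (rad/s): [2.57, 2.57, 3.14, 3.14, 3.14, 3.14].

## Interface

Orientations are given as a unit quaternion [w, x, y, z].
In Python, from plant import manip gives the robot as it stands.
- The arm moves only by the shell command python3 -m inch 'ROWS'. ROWS is JSON, a list of rows, each a list of 3 entries, a list of its own where there are three numbers: the shift along the tool's x, y, z in m, then the turn, a rotation vector about the tool's x, y, z in rad, then the opening, from 0 (shut) to 1 (fully open). A call has 1 to 8 rows; each row shifts and turns the commanded pose from where the row before left it, along the tool's axes as they then stand; what a row does not reach is not made up. A row lasts 1/10 s, in which the tool goes at most 50 mm and 8.59 degrees, less where a joint would pass 70% of its speed; a pose out of reach is approached as far as the arm can. A call with a gripper value outside its range is refused whole. The fingers move at their own pace and stop on an object; the grip force is fixed at half the most. Time passes only in rows, so rows that do not move let the fingers close. It gives the time, the measured TCP pose, the force, the opening and the grip force at its end, in the units of the state.
- manip.state(): the state, without advancing time (a new reading comes with each control period).
- manip.grab_frame(name): name is "scene" or "top" or "wrist"; returns (picture, depth): 480x640x3 uint8, red, green, blue; 480x640 float32, m along the optical axis (not along the pixel's ray), 0 where there is no reading.
- manip.camera_params(name): a dict with "camera_matrix" (3x3 intrinsics, pixels), "k1" (the pictures are not rectified: a ray, as slopes to the right and down, at radius r is drawn at 1 + k1 r^2 times it, then the intrinsics apply), "rvec" (rotation vector, rad) and "tvec" (3), from world to camera coordinates, as OpenCV has them. Camera axes: x right, y down, z forward; pixel columns grow to the right and rows downward; lengths in m; the calibration is good to about 2 mm. A picture is of the moment at which its call begins: read the wrist's pose just before it. camera_params takes no time and is no camera call; for the wrist camera it gives the pose at the moment of the call.
- manip.job_done(): hands the job in; it is judged then, once.
Trained networks look in the newest picture that a camera, given by its name, has taken for a name from the list of things; names that differ only in an ending like _2 or _b are one class to them, and where a whole thing is asked for, a point or a joint stands for the part that bears it (a point fixed in the world has none). Each returns a list of dicts, best first, with "score" (0 to 1); they miss things now and then, are a little off and sometimes report something else, mostly with a low value. They report only what shows in the picture. A call takes as long as a camera call. They do not tell look-alikes from the thing itself.
- manip.look_for(camera, label): "point" ([x, y, z] in m, in world coordinates, good to about 4 mm: the middle of the surface that is visible of it).
The state is a dict: "time": time; "joint_pos": joint angles; "joint_vel": joint speeds; "joint_efforts": joint torques, N m; "tool_pos": TCP position; "tool_rot": TCP orientation; "contact_force": force on the tool from outside, world axes, zero at the start; "ft_torque": the same for the moment, N m; "gripper_width": opening from 0.0 (shut) to 1.0 (fully open); "grasp_force": force on a finger pad.
Only numpy, scipy, OpenCV 4.12 (cv2) and the standard library are available. Lean on these libraries where they do the work, as an engineer would, in place of code of your own. Each camera call takes 0.05 s, during which the arm holds its last target. There are 200 camera calls.

## Task

The portable meter on the desk needs its battery: take the longer of the two packs (the one with a tongue) from the desktop charger, hook its tongue under the metal lip of the meter's open bay, rock it down until it lies flat in the bay, then slide the latch fully home over its heel and let go. Leave the shorter pack in the charger, and the dish, marker, vial and beaker where they stand.

Things in the scene. Friction and masses are not known exactly. Their poses are not given: they have to be found in the camera images.
- pack: The longer black battery pack, 110x56x36 mm, about 0.3 kg. Origin on its underside, 60 mm from the tongue tip; x from tongue to heel, z out of its top, y across its width. Grip the 56 mm sides. Tongue: x -60..-50, z 0..7 mm, 44 wide. Body: x -50..50; its tongue-end face leans back from x -50 at z 7 to x -38 at z 36. Top face x -38..32; the heel step, x 32..50, is 16 mm high.
- short_pack: A shorter black pack of another device, 75 x 56 x 28 mm, without tongue or step, in the charger's other bed; it stays there. Origin on its underside, 60 mm from its lower end; axes as on the longer pack.
- charger: White wedge-shaped twin charger, 130x172x92 mm, fixed; origin: centre of its underside. Two beds at y +45 and -45 mm slope up 35 degrees towards +x; either may hold the longer pack. A pack lies x up the slope, tongue down against a 13 mm stop, between ribs 12 mm high (square to the bed) with 2 mm play; its sides are bare above the ribs. It lifts out square to the bed.
- meter: Portable grey meter with rubber end guards, lying on its face, battery bay up; 224 x 106 x 37 mm, fixed, two 11 mm sockets on its lip end. Origin: centre of its underside. x runs from the lip end of the bay to the latch end, z up. The back of the case round the bay is 34 mm above the desk.
- bay (a point): Middle of the bay's floor, 18 mm over the meter's origin, same axes. Mouth: x -51.5 (metal lip) to 51.5 mm, 59 mm wide, walls flared near the top; 16 mm deep. The lip's underside is 11.5 mm above the floor; under it the bay runs on to x -61.5. So the pack goes in tongue first, heel raised 20 to 30 degrees, then rocks down. Seated, its origin is here within 1.5 mm, axes alike, 20 mm standing out.
- latch (a joint): Slide of the steel latch on the meter, in m: 0 open (nose 3 mm outside the bay), 0.016 fully home (nose 12 mm over the pack's heel). As it grows the latch moves to the meter's -x. It needs about 2 N, stays where it is left, and passes over the heel only when the pack lies flat.
- latch_grip (a point): Middle of the latch's black upright thumb block, 12 mm (meter's x) by 32 mm (y), 17.5 mm high above the latch plate. The point is 8 mm below its top, 9.5 mm above the plate, 16 mm above the back of the case. It moves with the latch, from x +76 mm of the meter (open) to +60 mm (home).
- petri_dish: Petri dish 65 mm across, 15 mm high, standing in the middle of the desk; leave it. Origin: centre of its underside.
- white_marker: White marker pen, 136 mm long, 15 mm thick, lying in the middle of the desk; leave it. Origin under its middle.
- vial: Capped vial, 22 mm across, 58 mm high, standing near the desk's front edge; leave it. Origin: centre of its underside.
- beaker: Small beaker, 52 mm across, 64 mm high, standing behind the work to the left; leave it. Origin: centre of its underside.
There are look-alikes about, which are no part of the job. Leave any green look-alike of the pack alone.

How it is judged:
On the way:
1. the longer pack lies flat in the bay, tongue under the lip, the latch not yet over it (x of pack in the frame of bay between -0.004 and 0.004 m and y of pack in the frame of bay between -0.004 and 0.004 m and z of pack in the frame of bay between -0.003 and 0.0025 m and angle between the z axis of pack and the z axis of meter, either way round below 0.04 rad and angle between the x axis of pack and the x axis of meter, either way round below 0.06 rad and value of joint latch below 0.008 m), for 0.2 s.
At the end, for the whole second after the job is handed in: The longer pack lies flat and still in the bay (origin within 4 mm along and across and 2.5 mm in height of the bay floor's middle, under 2.3 degrees off), the latch is at least 13 of its 16 mm home, the shorter pack is still in its bed (within 15 mm); all is released (x of pack in the frame of bay between -0.004 and 0.004 m and y of pack in the frame of bay between -0.004 and 0.004 m and z of pack in the frame of bay between -0.003 and 0.0025 m and angle between the z axis of pack and the z axis of meter, either way round below 0.04 rad and angle between the x axis of pack and the x axis of meter, either way round below 0.06 rad and value of joint latch above 0.013 m and linear speed of pack below 0.01 m/s and distance of short_pack from where it was at the start of the episode below 0.015 m); the robot touches nothing.
It fails at once if the shorter pack is pulled from its bed (moved over 30 mm) (distance of short_pack from where it was at the start of the episode above 0.03 m).
It fails at once if the petri dish is knocked (moved over 30 mm) (distance of petri_dish from where it was at the start of the episode above 0.03 m).
It fails at once if the marker is knocked (moved over 30 mm) (distance of white_marker from where it was at the start of the episode above 0.03 m).
It fails at once if the vial is knocked (moved over 30 mm) (distance of vial from where it was at the start of the episode above 0.03 m).
It fails at once if the beaker is knocked (moved over 30 mm) (distance of beaker from where it was at the start of the episode above 0.03 m).
It also fails if it takes over 53 s, if anything falls off the work surface, if the arm or the gripper's body presses on something with over 40 N, if the wrist force passes 120 N, or if a joint passes its speed limit or range.

## Working session

There is one attempt and no reset: what is moved stays moved. The work goes in short steps, Python scripts to look and compute and a shell command to move; the robot and the scene stay as the last step left them, time stands still between calls to the robot, and variables do not carry over. Pictures are saved under pics/ and viewed, at most 10 in all, crops included, and the job is handed in when it is done.

```bash
ls; mkdir -p pics
cat > h.py <<'E'
import numpy as np, cv2
from scipy.spatial.transform import Rotation as R
from plant import manip
def frame(n):
    p=manip.camera_params(n); im,d=manip.grab_frame(n); return im,d,p
def cloud(d,p):
    K=np.array(p["camera_matrix"]);k1=p["k1"]
    v,u=np.mgrid[0:480,0:640].astype(float)
    D=np.array([k1,0,0,0,0.])
    xy=cv2.undistortPoints(np.stack([u.ravel(),v.ravel()],1)[:,None],K,D)[:,0]
    c=np.c_[xy,np.ones(len(xy))]*d.reshape(-1,1)
    Rm=cv2.Rodrigues(np.array(p["rvec"],float))[0]
    w=(c-np.ravel(p["tvec"]))@Rm
    w[d.ravel()==0]=np.nan
    return w.reshape(480,640,3)
def proj(P,p):
    K=np.array(p["camera_matrix"]);D=np.array([p["k1"],0,0,0,0.])
    return cv2.projectPoints(np.atleast_2d(P).astype(float),np.array(p["rvec"],float),np.array(p["tvec"],float),K,D)[0][:,0]
def save(n,im): cv2.imwrite(n,im[...,::-1])
def Rt():
    s=manip.state(); q=s["tool_rot"]; return np.array(s["tool_pos"]),R.from_quat([q[1],q[2],q[3],q[0]])
E
python3 - <<'E'
from h import *
for n in ("top","scene"):
    im,d,p=frame(n); save(f"pics/{n}0.png",im); np.savez(f"{n}0.npz",w=cloud(d,p),im=im)
    for l in ["pack","short_pack","charger","meter","latch_grip","petri_dish","white_marker","vial","beaker"]:
        for r in manip.look_for(n,l)[:3]:
            print(n,l,round(r["score"],2),np.round(r["point"],3),np.round(proj(r["point"],p)[0]))
E
```

```text
pics
top pack 0.59 [0.581 0.22  0.089] [231. 232.]
top pack 0.56 [ 0.413 -0.163  0.036] [403. 310.]
top pack 0.54 [ 0.563 -0.228  0.037] [429. 244.]
top short_pack 0.7 [0.503 0.178 0.069] [250. 268.]
top short_pack 0.45 [ 0.566 -0.223  0.036] [427. 243.]
top charger 0.84 [0.522 0.227 0.075] [228. 259.]
top charger 0.55 [ 0.566 -0.225  0.034] [427. 243.]
top meter 0.81 [ 0.561 -0.219  0.033] [425. 245.]
top latch_grip 0.84 [ 0.562 -0.153  0.039] [397. 244.]
top petri_dish 0.74 [0.619 0.004 0.018] [328. 222.]
top white_marker 0.78 [ 0.471 -0.013  0.016] [335. 285.]
top vial 0.23 [0.62  0.    0.015] [329. 222.]
top beaker 0.87 [0.74  0.147 0.034] [268. 171.]
scene pack 0.64 [0.571 0.205 0.078] [251. 219.]
scene pack 0.6 [ 0.396 -0.177  0.024] [386. 346.]
scene pack 0.56 [0.719 0.138 0.04 ] [319. 219.]
scene short_pack 0.8 [0.49  0.174 0.061] [237. 245.]
scene charger 0.59 [0.461 0.204 0.042] [215. 257.]
scene meter 0.57 [ 0.536 -0.237  0.033] [460. 306.]
scene latch_grip 0.71 [ 0.558 -0.158  0.039] [418. 285.]
scene latch_grip 0.64 [ 0.609 -0.001  0.011] [350. 265.]
scene petri_dish 0.85 [0.608 0.001 0.014] [349. 264.]
scene white_marker 0.69 [ 0.457 -0.008  0.012] [310. 301.]
scene vial 0.76 [0.406 0.013 0.031] [281. 302.]
scene beaker 0.84 [0.721 0.136 0.046] [320. 217.]
scene beaker 0.25 [0.57  0.205 0.078] [251. 219.]
```

View pics/top0.png

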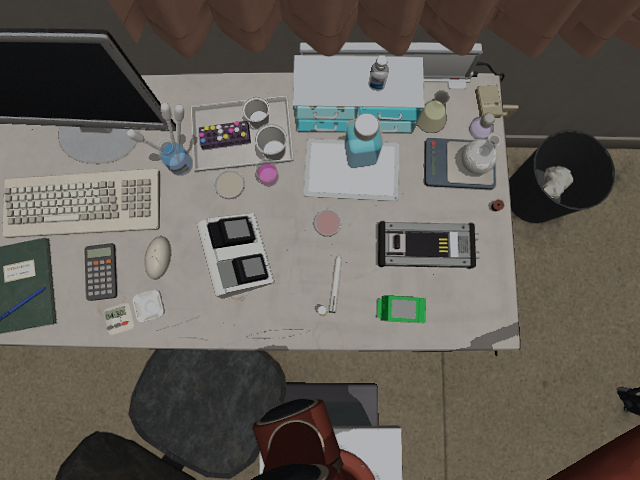

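Run:
```python
import cv2
im=cv2.imread('pics/top0.png')
a=cv2.resize(im[190:320,170:300],(390,390),interpolation=3)
b=cv2.resize(im[190:320,370:500],(390,390),interpolation=3)
cv2.imwrite('pics/crop1.png',cv2.hconcat([a,b]))
```

```text
(no output)
```

View pics/crop1.png

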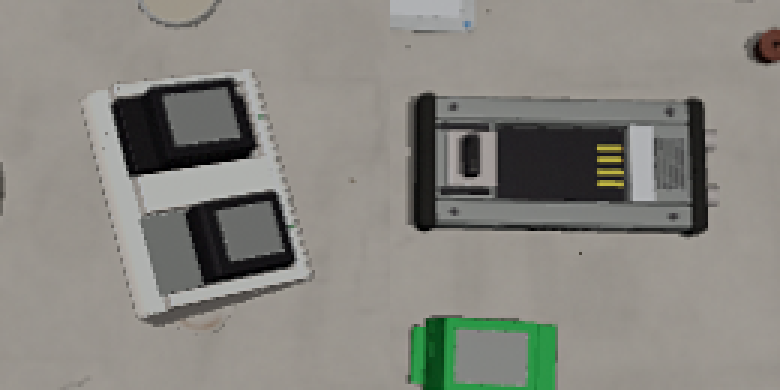

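The top view shows the meter at (425,245), its lip at the right (-y) and its thumb block at the left (+y). Three things could be the pack:
- **(231,232), charger's upper bed:** black, longer, with a heel step at its upper (left) end.
- **(250,268), charger's lower bed:** black, shorter, with no step and bare bed above it.
- **(403,310), on the desk:** the green look-alike.

The crop confirms that the pack at (231,232) is the one meant. Next I'll fit the poses from depth.

Run:
```python
from h import *
z=np.load('top0.npz'); w=z['w']; im=z['im'].astype(int)
def rect(m):
    n,l,s,_=cv2.connectedComponentsWithStats(m.astype(np.uint8)); k=1+np.argmax(s[1:,4]); P=w[l==k]
    return P,cv2.minAreaRect(P[:,:2].astype(np.float32))
vu=np.mgrid[0:480,0:640]
box=lambda a,b,c,d:(vu[0]>a)&(vu[0]<b)&(vu[1]>c)&(vu[1]<d)
P,r=rect(box(215,275,370,485)&(w[...,2]>.02)); print('meter',r, np.nanmedian(P[:,2]))
P,r=rect(box(200,305,190,280)&(w[...,2]>.012)); print('charger',r,P[:,2].max())
dark=im.sum(2)<200
for nm,b in (('long',box(205,255,195,265)),('short',box(248,295,225,280))):
    P,r=rect(dark&b&(w[...,2]>.03)); print(nm,r)
# top label planes
for nm,c in (('long',(232,235)),('short',(268,254))):
    b=box(c[0]-7,c[0]+8,c[1]-8,c[1]+9); P=w[b]; P=P[~np.isnan(P[:,0])]; c0=np.median(P,0)
    _,s,V=np.linalg.svd(P-P.mean(0)); n=V[2]*np.sign(V[2,2]); print(nm,P.mean(0),n,'tilt',np.degrees(np.arccos(n[2])),'yaw up',np.degrees(np.arctan2(-n[1],-n[0])),s/np.sqrt(len(P)))
for y in range(395,412,1): pass
print(np.round(w[244,385:470:3],3)[:,1:])
print(manip.state())
```

```text
meter ((0.5641281604766846, -0.23068223893642426), (0.23467178642749786, 0.1071699783205986), 89.26848602294922) 0.033896094924997226
charger ((0.5414258241653442, 0.21503165364265442), (0.17446017265319824, 0.12786206603050232), 17.011232376098633) 0.10367186450450311
long ((0.5849351286888123, 0.22390785813331604), (0.056967951357364655, 0.09336839616298676), 16.489952087402344)
short ((0.5048633813858032, 0.18079736828804016), (0.0588424913585186, 0.06944058835506439), 15.853583335876465)
long [0.58056207 0.20912561 0.08583778] [ 0.16539249 -0.5392525   0.82574334] tilt 34.336073098492975 yaw up 107.05114094870696 [0.01130303 0.00919437 0.00161015]
short [0.50311178 0.16792958 0.06434162] [ 0.19832306 -0.55347611  0.808908  ] tilt 36.0106227267281 yaw up 109.71375520569299 [0.01162156 0.00917447 0.00175473]
[[-0.127  0.032]
 [-0.134  0.037]
 [-0.14   0.039]
 [-0.144  0.055]
 [-0.151  0.058]
 [-0.16   0.041]
 [-0.167  0.042]
 [-0.178  0.02 ]
 [-0.185  0.018]
 [-0.192  0.021]
 [-0.2    0.016]
 [-0.207  0.016]
 [-0.214  0.017]
 [-0.221  0.016]
 [-0.227  0.02 ]
 [-0.235  0.018]
 [-0.2
[... 231 characters left out ...]
joint_pos': array([-1.23299613e+00,  5.26715783e-02,  1.61290207e+00, -1.04572491e-05,
        1.47597552e+00, -1.19013169e-01]), 'joint_vel': array([ 0.0021949 , -0.00040051,  0.00302719,  0.00079373, -0.00031918,
       -0.00033269]), 'joint_efforts': array([ 1.42684101e-03, -3.93684232e+01, -3.70471036e+01, -7.75995750e-05,
        4.28541825e-04, -4.36737579e-06]), 'tool_pos': array([ 0.2756676 , -0.56090706,  0.21891997]), 'tool_rot': array([ 2.21775852e-05,  9.74028287e-01,  2.26426358e-01, -2.80064043e-06]), 'contact_force': array([-0.0116883,  0.0289081,  0.3311839]), 'ft_torque': array([-0.03054779,  0.00067959, -0.00399981]), 'grasp_force': 0.0, 'gripper_width': 1.0000130574277477}
```

```bash
cat >> h.py <<'E'
def packrot(yaw,pitch):  # columns: px,py,pz (deg), heel raised by pitch
    return R.from_euler('ZY',[yaw,-pitch],degrees=True)
FLIP=R.from_euler('x',180,degrees=True) # tool x=px, tool z=-pz
def toolfor(yaw,pitch): return packrot(yaw,pitch)*FLIP
def plan(p1,R1,start=None,g=1,n=None,vmax=.048,wmax=8.3):
    p,r=start or Rt()
    dp=p1-p; rv=(r.inv()*R1).as_rotvec()
    n=n or max(1,int(np.ceil(max(np.linalg.norm(dp)/vmax,np.degrees(np.linalg.norm(rv))/wmax))))
    rows=[]
    for i in range(n):
        s=np.round(r.inv().apply((p1-p)/(n-i)),4); t=np.round((r.inv()*R1).as_rotvec()/(n-i),3)
        rows.append([s.tolist(),t.tolist(),g]); p=p+r.apply(s); r=r*R.from_rotvec(t)
    import json
    for k in range(0,n,8): print(json.dumps(rows[k:k+8]).replace(' ',''))
    print('end err mm',np.round((p1-p)*1e3,2),n); return p1,R1
E
python3 - <<'E'
from h import *
c=manip.camera_params('wrist'); Rm=cv2.Rodrigues(np.array(c['rvec'],float))[0]; p,r=Rt()
print('cam in tool',r.inv().apply(-Rm.T@np.ravel(c['tvec'])-p), (r.inv().as_matrix()@Rm.T).round(3).tolist(),c['camera_matrix'])
plan(np.array([.55,-.225,.27]),toolfor(89.3,0))
E
```

```text
cam in tool [ 0.07940244 -0.00088552 -0.1546553 ] [[0.0, -0.952, -0.307], [1.0, 0.0, -0.001], [0.001, -0.307, 0.952]] [[410.13908125   0.         325.30284036]
 [  0.         410.13908125 232.61362735]
 [  0.           0.           1.        ]]
[[[0.0394,-0.018,-0.0051],[0.0,0.0,-0.11],1],[[0.0412,-0.0136,-0.0051],[0.0,0.0,-0.11],1],[[0.0424,-0.009,-0.0051],[0.0,0.0,-0.11],1],[[0.0432,-0.0043,-0.0051],[0.0,0.0,-0.11],1],[[0.0434,0.0005,-0.0051],[0.0,0.0,-0.11],1],[[0.0431,0.0052,-0.0051],[0.0,0.0,-0.11],1],[[0.0422,0.0099,-0.0051],[0.0,0.0,-0.11],1],[[0.0409,0.0145,-0.0051],[0.0,0.0,-0.111],1]]
[[[0.039,0.0189,-0.0051],[0.0,0.0,-0.11],1],[[0.0367,0.0231,-0.0052],[0.0,0.0,-0.111],1]]
end err mm [ 0.   -0.04 -0.01] 10
```

```bash
python3 -m inch '[[[0.0394,-0.018,-0.005],[0,0,-0.11],1],[[0.041,-0.0136,-0.005],[0,0,-0.11],1],[[0.042,-0.009,-0.005],[0,0,-0.11],1],[[0.043,-0.0043,-0.005],[0,0,-0.11],1],[[0.043,0.0005,-0.005],[0,0,-0.11],1],[[0.043,0.005,-0.005],[0,0,-0.11],1],[[0.042,0.01,-0.005],[0,0,-0.11],1],[[0.041,0.0145,-0.005],[0,0,-0.11],1]]'
python3 -m inch '[[[0.039,0.019,-0.005],[0,0,-0.11],1],[[0.037,0.023,-0.005],[0,0,-0.11],1],[[0,0,0],[0,0,0],1],[[0,0,0],[0,0,0],1]]'
python3 - <<'E'
from h import *
im,d,p=frame('wrist'); save('pics/w1.png',im); np.savez('w1.npz',w=cloud(d,p),im=im)
for l in('latch_grip','meter'): print([(r['score'],np.round(r['point'],4),proj(r['point'],p)[0]) for r in manip.look_for('wrist',l)[:2]])
print(Rt()[0],Rt()[1].as_euler('ZYX',degrees=True))
E
```

```text
time: 1.8
tool_pos: [0.495, -0.2916, 0.2594]
tool_rot: [0.0, 0.783, 0.621, 0.0]
contact_force: [0.7, -0.1, -1.2]
gripper_width: 1.002
grasp_force: 0.0
time: 2.2
tool_pos: [0.5494, -0.225, 0.269]
tool_rot: [0.0, 0.712, 0.703, -0.0]
contact_force: [-1.4, -0.8, -0.1]
gripper_width: 1.0
grasp_force: 0.0
[(0.73, array([ 0.5703, -0.1529,  0.0407]), array([347.40743701, 110.1408303 ]))]
[(0.56, array([ 0.5639, -0.2156,  0.0374]), array([340.36283243, 178.22697746])), (0.54, array([ 0.5648, -0.1582,  0.0415]), array([341.35590112, 116.25443361]))]
[ 0.54835545 -0.22653367  0.26858841] [ 8.90909141e+01  6.85256620e-04 -1.79964863e+02]
```

View pics/w1.png

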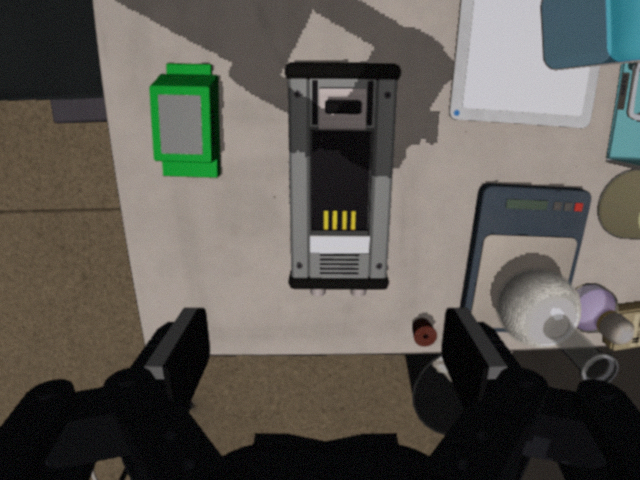

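The wrist view shows the meter from (290,65) to (388,288): the thumb block is at (345,106), the bay's dark floor spans rows 130–232, and the lip is at (340,243). I'll measure its pose, then plan the move above the pack.

Run:
```python
from h import *
z=np.load('w1.npz'); w=z['w']; W=w[50:310,270:420].reshape(-1,3)
W=W[~np.isnan(W[:,0])]
S=W[(W[:,2]>.026)&(abs(W[:,1]+.225)<.105)]
# side edges per y-bin
ys=np.arange(-.32,-.13,.006); lo=[];hi=[];c=[]
for y in ys:
    b=S[abs(S[:,1]-y)<.003]
    if len(b)>8: lo.append(b[:,0].min());hi.append(b[:,0].max());c.append(y)
for nm,e in(('lo',lo),('hi',hi)):
    f=np.polyfit(c,e,1); e2=np.array(e); r=abs(e2-np.polyval(f,c)); k=r<.003; f=np.polyfit(np.array(c)[k],e2[k],1); print(nm,f[0],np.polyval(f,-.225),k.sum(),len(k))
O=W[(W[:,2]>.02)]; m=abs(O[:,0]-.565)<.015; print('y ends',O[m][:,1].min(),O[m][:,1].max(), [O[abs(O[:,0]-x)<.004][:,1].max() for x in(.53,.55,.58,.6)],[O[abs(O[:,0]-x)<.004][:,1].min() for x in(.52,.565,.61)])
F=W[(W[:,2]<.024)&(abs(W[:,0]-.565)<.024)&(W[:,1]<-.12)&(W[:,1]>-.31)]; print('floor',np.median(F[:,2]),np.percentile(F[:,1],[0,1,99,100]))
F=W[(W[:,2]<.023)&(abs(W[:,1]+.225)<.04)&(abs(W[:,0]-.565)<.04)]; print('floor x',np.percentile(F[:,0],[0,1,99,100]))
B=W[(W[:,2]>.05)&(abs(W[:,1]+.15)<.03)];print('block',len(B),B.min(0),B.max(0),np.median(B,0))
C=W[(W[:,2]<.04)&(W[:,2]>.028)];print('rim z',np.median(C[:,2]))
# plan above the pack
Rp=packrot(107,35); ch=np.array([.5414,.215,0]); bed=ch+R.from_euler('z',107,degrees=True).apply([0,-.045,0])
print('bed axis xy',bed)
top=np.array([.5806,.2091,.0858]) # label centre
n=Rp.apply([0,0,1]); px=Rp.apply([1,0,0])
print('view tgt'); plan(top+n*.13,toolfor(107,35))
```

```text
lo 0.02115546485960208 0.5143750284714504 32 32
hi 0.01701510828681369 0.6139082937650434 32 32
y ends -0.3456743572644727 -0.11046453967706377 [np.float64(-0.11016074329938444), np.float64(-0.1104068131115599), np.float64(-0.11171402929115654), np.float64(-0.11175874782152796)] [np.float64(-0.3317778636276526), np.float64(-0.33337620731562534), np.float64(-0.3338815329502954)]
floor 0.017872546152776333 [-0.2784743  -0.27709303 -0.17342296 -0.17260551]
floor x [0.53420349 0.53527304 0.59378271 0.59469541]
block 522 [ 0.55011509 -0.15510467  0.05346212] [ 0.58140837 -0.14307015  0.05985721] [ 0.5648263  -0.14909174  0.05748819]
rim z 0.0337264107371238
bed axis xy [0.58443371 0.22815673 0.        ]
view tgt
[[[0.0456,0.006,0.0095],[0.012,0.076,-0.038],1],[[0.0445,0.0079,0.0129],[0.012,0.076,-0.038],1],[[0.0431,0.0097,0.0161],[0.012,0.076,-0.038],1],[[0.0414,0.0116,0.0192],[0.012,0.076,-0.038],1],[[0.0393,0.0133,0.0221],[0.012,0.075,-0.038],1],[[0.037,0.0151,0.0248],[0.012,0.076,-0.038],1],[[0.0344,0.0167,0.0273],[0.011,0.075,-0.038],1],[[0.0316,0.0183,0.0296],[0.012,0.076,-0.037],1]]
end err mm [-0.    0.03 -0.02] 8
```

```bash
python3 -m inch '[[[0.0456,0.006,0.0095],[0.012,0.076,-0.038],1],[[0.0445,0.008,0.013],[0.012,0.076,-0.038],1],[[0.043,0.01,0.016],[0.012,0.076,-0.038],1],[[0.0414,0.0116,0.019],[0.012,0.076,-0.038],1],[[0.039,0.013,0.022],[0.012,0.075,-0.038],1],[[0.037,0.015,0.025],[0.012,0.076,-0.038],1],[[0.034,0.017,0.027],[0.011,0.075,-0.038],1],[[0.032,0.018,0.03],[0.012,0.076,-0.037],1]]'
python3 -m inch '[[[0,0,0],[0,0,0],1],[[0,0,0],[0,0,0],1]]'
python3 - <<'E'
from h import *
im,d,p=frame('wrist'); save('pics/w2.png',im); np.savez('w2.npz',w=cloud(d,p),im=im,tp=Rt()[0])
print([(r['score'],np.round(r['point'],4),proj(r['point'],p)[0]) for r in manip.look_for('wrist','pack')[:2]])
Rp=packrot(107,35); L=Rp.inv().apply(cloud(d,p).reshape(-1,3)).reshape(480,640,3)
np.save('L.npy',L)
print(Rt()[0],Rt()[1].as_matrix().round(3).tolist(), Rp.inv().apply(Rt()[0]))
E
```

```text
time: 3.15
tool_pos: [0.6029, 0.1384, 0.1925]
tool_rot: [-0.242, 0.567, 0.767, 0.18]
contact_force: [0.5, -0.3, 0.3]
gripper_width: 1.002
grasp_force: 0.0
time: 3.35
tool_pos: [0.6021, 0.1376, 0.1915]
tool_rot: [-0.242, 0.567, 0.767, 0.178]
contact_force: [-0.8, 0.2, 0.2]
gripper_width: 1.003
grasp_force: 0.0
[(0.56, array([0.5901, 0.2181, 0.0834]), array([341.62133154, 209.49882958]))]
[0.60292583 0.13685128 0.1932206 ] [[-0.24, 0.956, -0.166], [0.784, 0.292, 0.548], [0.573, 0.001, -0.82]] [ 0.07363161 -0.61659228  0.18432138]
```

View pics/w2.png

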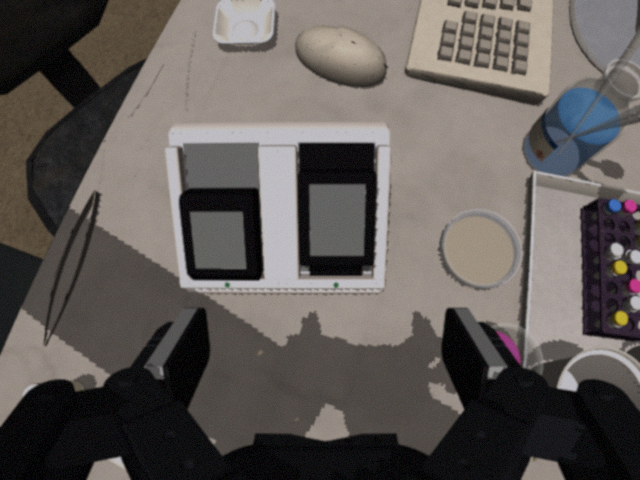

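The charger sits nearly square in the wrist view. The long pack with its step covers cols 298–377 and rows 143–275, and the short pack is at (221,235). Next I'll measure the long pack in the bed's frame.

Run:
```python
from h import *
L=np.load('L.npy'); z=np.load('w2.npz'); im=z['im'].astype(int); tp=packrot(107,35).inv().apply(z['tp'])
lab=L[190:250,312:360].reshape(-1,3); lab=lab[~np.isnan(lab[:,0])]
A=np.c_[lab[:,:2]-lab[:,:2].mean(0),np.ones(len(lab))]; f=np.linalg.lstsq(A,lab[:,2],rcond=None)[0]; print('top plane slopes',f)
zt=np.median(lab[:,2])
reg=L[130:290,285:395]; ri=im[130:290,285:395].sum(2)
T=reg[(abs(reg[...,2]-zt)<.004)]; print('top face x,y',np.percentile(T[:,0],[0,1,99,100]),np.percentile(T[:,1],[0,1,99,100]))
for x in np.linspace(T[:,0].min()+.008,T[:,0].max()-.008,4):
    b=T[abs(T[:,0]-x)<.004]; print(x,b[:,1].min(),b[:,1].max())
S=reg[abs(reg[...,2]-(zt-.020))<.003]; 
S=S[S[:,0]>T[:,0].max()-.01]; print('step',len(S),S.min(0),S.max(0))
print('tp',tp,'zt',zt)
ch=L[125:290,170:390].reshape(-1,3); ch=ch[~np.isnan(ch[:,0])]
w=z['w'];
```

```text
top plane slopes [ 0.00032692 -0.00018066  0.05118882]
top face x,y [0.03430365 0.03536266 0.10490557 0.10535742] [-0.65310735 -0.65208096 -0.59727456 -0.59640675]
0.04230364511138637 -0.6527623862865009 -0.5972693872363877
0.06065490205306848 -0.6527914095828262 -0.5967765393781531
0.07900615899475058 -0.6531073506789521 -0.5964067493058367
0.09735741593643268 -0.6527552812696988 -0.5968628746776543
step 1938 [ 0.09553995 -0.66462912  0.02820958] [ 0.12339421 -0.5855923   0.03410542]
tp [ 0.07350587 -0.61636608  0.18360265] zt 0.051201279384070514
```

```bash
python3 -m inch '[[[-0.001,0.008,0.01],[0,0,0],1],[[0,0,0.035],[0,0,0],1],[[0,0,0.03],[0,0,0],1],[[0,0,0.015],[0,0,0],1],[[0,0,0],[0,0,0],1],[[0,0,0],[0,0,0],1]]'
python3 - <<'E'
from h import *
for i in range(1):
    a=Rt(); L=packrot(107,35).inv(); print((L.apply(a[0])-[.0727,-.6247,.0547])*1e3, (L*a[1]*FLIP.inv()).as_rotvec(), manip.state()['contact_force'])
E
```

```text
time: 4.05
tool_pos: [0.596, 0.1889, 0.1192]
tool_rot: [-0.241, 0.567, 0.767, 0.179]
contact_force: [0.4, 0.4, -0.8]
gripper_width: 1.002
grasp_force: 0.0
[ 0.91520655 -0.45700356 39.25601376] [-0.00045969  0.00029258  0.00213316] [ 0.41125507  0.36668868 -0.78320876]
```

```bash
python3 -m inch '[[[-0.001,0,0.02],[0,0,0],1],[[0,0,0.012],[0,0,0],1],[[0,0,0.007],[0,0,0],1],[[0,0,0],[0,0,0],1]]' && python3 -m inch '[[[0,0,0],[0,0,0],0],[[0,0,0],[0,0,0],0],[[0,0,0],[0,0,0],0],[[0,0,0],[0,0,0],0],[[0,0,0],[0,0,0],0],[[0,0,0],[0,0,0],0]]'
```

```text
time: 4.45
tool_pos: [0.5885, 0.21, 0.0854]
tool_rot: [-0.242, 0.566, 0.767, 0.179]
contact_force: [-0.3, 1.0, 0.4]
gripper_width: 0.997
grasp_force: 0.0
time: 5.05
tool_pos: [0.5889, 0.2098, 0.0859]
tool_rot: [-0.242, 0.567, 0.767, 0.179]
contact_force: [0.2, 0.9, -0.1]
gripper_width: 0.001
grasp_force: 0.0
```

Run:
```python
from h import *
im,d,p=frame('wrist'); save('pics/w3.png',im)
a=Rt(); L=packrot(107,35).inv(); print((L.apply(a[0])-[.0727,-.6247,.0547])*1e3, manip.state())
```

```text
[-0.07910137  0.15580893 -0.7132794 ] {'time': 5.1, 'joint_pos': array([-0.03832621,  0.26259111,  1.70662096,  0.5790455 ,  1.42698336,
       -0.4975065 ]), 'joint_vel': array([0.00132527, 0.0001497 , 0.00058954, 0.00039485, 0.00039707,
       0.0004271 ]), 'joint_efforts': array([-1.52909645e-02, -4.33768845e+01, -3.19461679e+01,  1.58564944e+00,
        8.68565105e-01,  1.29078458e-04]), 'tool_pos': array([0.58891554, 0.20987482, 0.08587697]), 'tool_rot': array([-0.24181643,  0.5665265 ,  0.76719069,  0.17886026]), 'contact_force': array([-0.15795982,  0.09378628, -0.15730493]), 'ft_torque': array([-0.28239992, -0.08486717, -0.0531417 ]), 'grasp_force': 0.0, 'gripper_width': -0.0010099881362625803}
```

View pics/w3.png

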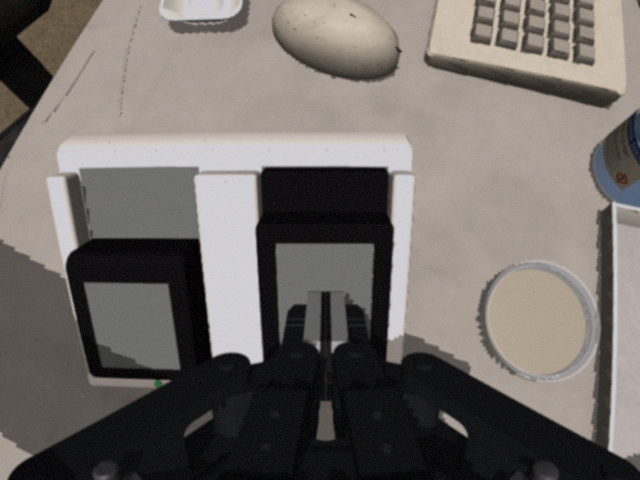

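Run:
```python
from h import *
im,d,p=frame('wrist'); w=cloud(d,p); a=Rt()
T=a[1].inv().apply((w-a[0]).reshape(-1,3)).reshape(480,640,3)
for v,u in((260,325),(280,370),(300,318),(300,338),(330,318),(360,320),(190,325),(330,300),(300,130)): print(v,u,im[v,u],T[v,u].round(4),'L',packrot(107,35).inv().apply(w[v,u]).round(4))
```

```text
260 325 [109 110 109] [0.0169 0.0004 0.0029] L [ 0.0895 -0.6248  0.0511]
280 370 [108 108 107] [0.0083 0.0191 0.002 ] L [ 0.0809 -0.6436  0.0519]
300 318 [95 94 94] [ 0.0113 -0.0021 -0.0219] L [ 0.0839 -0.6224  0.0758]
300 338 [100  97  98] [ 0.0119  0.005  -0.0231] L [ 0.0845 -0.6295  0.077 ]
330 318 [93 92 91] [ 0.0116 -0.0018 -0.0426] L [ 0.0842 -0.6228  0.0966]
360 320 [14 12 11] [ 0.0066 -0.0011 -0.0513] L [ 0.0792 -0.6235  0.1053]
190 325 [21 21 24] [0.0419 0.0004 0.0232] L [ 0.1145 -0.6248  0.0307]
330 300 [18 17 22] [ 0.0074 -0.0078 -0.0358] L [ 0.08   -0.6167  0.0898]
300 130 [111 111 110] [-0.0059 -0.0885  0.0101] L [ 0.0666 -0.536   0.0439]
```

The picture settles it: the shut fingers end at (325,291). That puts the real tips about 15 mm behind the reported TCP and 18 mm above the pack, not 25 mm ahead of the TCP. I'll reopen, go 39 mm deeper while watching the force, and close again.

```bash
python3 -m inch '[[[0,0,0],[0,0,0],1],[[0,0,0],[0,0,0],1],[[0,0,0],[0,0,0],1],[[0,0,0],[0,0,0],1],[[0,0,0],[0,0,0],1],[[0,0,0.01],[0,0,0],1],[[0,0,0.01],[0,0,0],1],[[0,0,0],[0,0,0],1]]' && python3 -m inch '[[[0,0,0.008],[0,0,0],1],[[0,0,0.007],[0,0,0],1],[[0,0,0.004],[0,0,0],1],[[0,0,0],[0,0,0],1]]'
```

```text
time: 5.95
tool_pos: [0.5836, 0.2216, 0.0672]
tool_rot: [-0.243, 0.566, 0.767, 0.178]
contact_force: [-0.4, 0.9, -0.6]
gripper_width: 0.997
grasp_force: 0.0
time: 6.35
tool_pos: [0.5816, 0.2316, 0.053]
tool_rot: [-0.242, 0.566, 0.767, 0.178]
contact_force: [-0.3, 0.3, -0.1]
gripper_width: 1.001
grasp_force: 0.0
```

```bash
python3 -m inch '[[[0,0,0],[0,0,0],0],[[0,0,0],[0,0,0],0],[[0,0,0],[0,0,0],0],[[0,0,0],[0,0,0],0],[[0,0,0],[0,0,0],0]]'
python3 - <<'E'
from h import *
im,d,p=frame('wrist'); save('pics/w4.png',im); w=cloud(d,p); np.savez('w4.npz',w=w,im=im)
a=Rt(); L=packrot(107,35).inv(); print((L.apply(a[0])-[.0727,-.6247,.0147])*1e3,(L*a[1]*FLIP.inv()).as_rotvec())
E
```

```text
time: 6.85
tool_pos: [0.5829, 0.2311, 0.0546]
tool_rot: [-0.241, 0.566, 0.767, 0.179]
contact_force: [0.1, -1.9, 3.0]
gripper_width: 0.644
grasp_force: 67.3
[-0.02273667 -0.31796573  1.05920809] [-0.00035696  0.00023465  0.00221398]
```

View pics/w4.png

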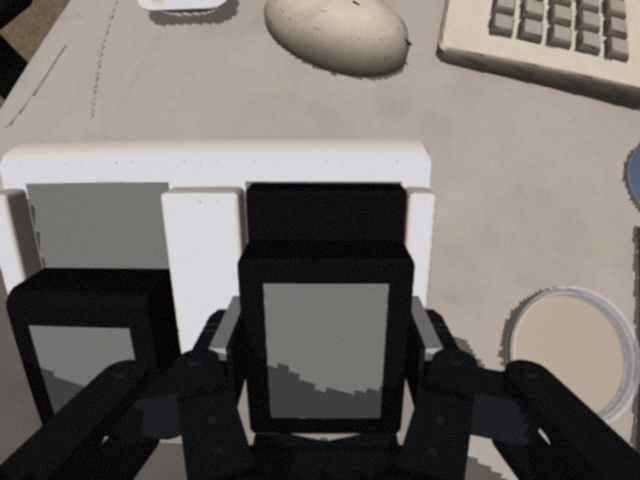

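```bash
python3 -m inch '[[[0,0,-0.005],[0,0,0],0],[[0,0,-0.01],[0,0,0],0],[[0,0,-0.02],[0,0,0],0],[[0,0,-0.03],[0,0,0],0],[[0,0,-0.03],[0,0,0],0],[[0,0,-0.03],[0,0,0],0],[[0,0,0],[0,0,0],0],[[0,0,0],[0,0,0],0]]'
cat > pk.py <<'E'
from h import *
# pack pose in tool frame from wrist cloud: label plane + top face extents
def packpose(save_as=None):
    a=Rt(); im,d,p=frame('wrist'); w=cloud(d,p)
    if save_as: save(save_as,im)
    T=a[1].inv().apply((w-a[0]).reshape(-1,3)).reshape(480,640,3); T=T*[1,-1,-1]  # pack-like axes
    lab=T[300:350,280:370].reshape(-1,3); lab=lab[~np.isnan(lab[:,0])]
    f=np.linalg.lstsq(np.c_[lab[:,:2],np.ones(len(lab))],lab[:,2],rcond=None)[0]
    Z=T[...,2]-T[...,0]*f[0]-T[...,1]*f[1]-f[2]
    m=(abs(Z)<.003)&(abs(T[...,1])<.035)&(abs(T[...,0])<.06); F=T[m]
    heel=np.percentile(F[:,0],99.7); G=F[F[:,0]>heel-.012]
    e=[]
    S=T[(abs(Z+.02)<.003)&(abs(T[...,1])<.024)&(T[...,0]>heel)&(T[...,0]<heel+.03)]
    print('slopes',f,'top heel edge x',heel,'step end',np.percentile(S[:,0],99.5) if len(S) else None,'y',np.percentile(G[:,1],[.5,99.5]))
    print('origin in tool(pack axes):',heel-.032,np.mean(np.percentile(G[:,1],[.5,99.5])),f[2]-.036)
    return a
E
python3 - <<'E'
from pk import *
a=packpose(); print(a[0],manip.state()['gripper_width'])
print('up'); s=plan(a[0]+[0,0,.10],a[1],g=0)
print('to meter'); B=np.array([.5644,-.2235,.018])
plan(np.array([.5644,-.2135,.25]),toolfor(88.9,25),start=s,g=0)
E
```

```text
time: 7.7
tool_pos: [0.6034, 0.1622, 0.1561]
tool_rot: [-0.241, 0.567, 0.767, 0.179]
contact_force: [-0.2, -0.1, -2.0]
gripper_width: 0.638
grasp_force: 67.0
slopes [0.00953268 0.00042226 0.03540022] top heel edge x 0.03238209824871592 step end 0.05035478239452066 y [-0.02811615  0.02712956]
origin in tool(pack axes): 0.00038209824871592024 -0.0004932942903567786 -0.0005997798436251991
[0.6034294  0.16222638 0.15608696] 0.6409509547521683
up
[[[0.0192,0.0002,-0.0278],[-0.001,-0.0,-0.0],0],[[0.0191,0.0002,-0.0278],[-0.001,-0.001,-0.0],0],[[0.0192,0.0003,-0.0278],[-0.0,-0.0,-0.001],0]]
end err mm [ 0.02 -0.04  0.01] 3
to meter
[[[-0.0361,-0.0184,-0.0243],[-0.02,-0.022,0.034],0],[[-0.0372,-0.0167,-0.0238],[-0.02,-0.022,0.034],0],[[-0.0382,-0.015,-0.0233],[-0.02,-0.021,0.035],0],[[-0.0392,-0.0132,-0.0228],[-0.02,-0.022,0.034],0],[[-0.0401,-0.0113,-0.0222],[-0.02,-0.021,0.035],0],[[-0.041,-0.0095,-0.0215],[-0.019,-0.022,0.034],0],[[-0.0417,-0.0077,-0.0208],[-0.02,-0.021,0.035],0],[[-0.0424,-0.0058,-0.02],[-0.019,-0.022,0.034],0]]
end err mm [-0.01  0.02  0.05] 8
```

The pack is held square, with its origin within 1 mm of the reported TCP. Now I'll carry it over the meter with the heel raised 25°.

```bash
python3 -m inch '[[[0.019,0,-0.028],[0,0,0],0],[[0.019,0,-0.028],[0,0,0],0],[[0.019,0,-0.028],[0,0,0],0]]' && python3 -m inch '[[[-0.036,-0.0184,-0.0243],[-0.02,-0.022,0.034],0],[[-0.037,-0.0167,-0.0238],[-0.02,-0.022,0.034],0],[[-0.038,-0.015,-0.0233],[-0.02,-0.021,0.035],0],[[-0.039,-0.013,-0.0228],[-0.02,-0.022,0.034],0],[[-0.04,-0.0113,-0.022],[-0.02,-0.021,0.035],0],[[-0.041,-0.0095,-0.0215],[-0.019,-0.022,0.034],0],[[-0.042,-0.0077,-0.021],[-0.02,-0.021,0.035],0],[[-0.042,-0.006,-0.02],[-0.019,-0.022,0.034],0]]' && python3 -m inch '[[[0,0,0],[0,0,0],0],[[0,0,0],[0,0,0],0]]'
cat > bay.py <<'E'
from h import *
B=np.array([.5644,-.2235,.018]); YAW=88.9
def loc(): # TCP in bay frame
    p,r=Rt(); M=R.from_euler('z',YAW,degrees=True).inv()
    q=M*r*FLIP.inv(); return M.apply(p-B),q.as_euler('ZYX',degrees=True)
def wpt(b): return B+R.from_euler('z',YAW,degrees=True).apply(b)
E
python3 - <<'E'
from bay import *
print(loc())
# tongue-tip bottom (-60,0) and top corner (-60,7): at pitch th, pack origin o so that the tongue is just above mouth near lip
th=25; c,s=np.cos(np.radians(th)),np.sin(np.radians(th))
f=lambda x,z:np.array([x*c-z*s, x*s+z*c])
for pt in((-60,0),(-60,7),(-50,7),(-38,36),(50,0),(50,16)): print(pt,f(*pt))
E
```

```text
time: 8.05
tool_pos: [0.6021, 0.1621, 0.2558]
tool_rot: [-0.244, 0.567, 0.767, 0.177]
contact_force: [-0.5, -0.3, -3.0]
gripper_width: 0.639
grasp_force: 66.7
time: 8.85
tool_pos: [0.5638, -0.2142, 0.2491]
tool_rot: [-0.154, 0.697, 0.683, 0.154]
contact_force: [0.0, 0.1, -2.6]
gripper_width: 0.644
grasp_force: 66.8
time: 9.05
tool_pos: [0.5641, -0.2134, 0.2495]
tool_rot: [-0.154, 0.697, 0.683, 0.154]
contact_force: [-0.7, 0.3, -3.5]
gripper_width: 0.643
grasp_force: 66.9
(array([0.01014058, 0.0004551 , 0.23152319]), array([ -0.08514842, -25.19259821,   0.21898566]))
(-60, 0) [-54.37846722 -25.3570957 ]
(-60, 7) [-57.33679505 -19.0129412 ]
(-50, 7) [-48.27371718 -14.78675858]
(-38, 36) [-49.65395333  16.56758639]
(50, 0) [45.31538935 21.13091309]
(50, 16) [38.55349716 35.63183768]
```

```bash
python3 -m inch '[[[-0.018,0,0.039],[0,0,0],0],[[-0.018,0,0.039],[0,0,0],0],[[-0.018,0,0.039],[0,0,0],0],[[-0.018,0,0.039],[0,0,0],0],[[0,0,0],[0,0,0],0],[[0,0,0],[0,0,0],0]]'
python3 - <<'E'
from bay import *
from pk import packpose
packpose(); print(loc(),manip.state()['contact_force'])
w=manip.look_for('wrist','latch_grip'); print(w[:2])
E
```

```text
time: 9.65
tool_pos: [0.5645, -0.2109, 0.0793]
tool_rot: [-0.154, 0.696, 0.684, 0.154]
contact_force: [0.4, -0.2, -1.9]
gripper_width: 0.641
grasp_force: 66.6
slopes [ 0.01120361 -0.00087483  0.03544586] top heel edge x 0.03268354149330265 step end 0.050613029295082 y [-0.02778184  0.02756356]
origin in tool(pack axes): 0.0006835414933026515 -0.00010913946850423656 -0.000554144550323793
(array([ 0.01124674, -0.00126817,  0.06361181]), array([  0.16118384, -25.014535  ,  -0.07746164])) [ 1.10732744 -0.52064146 -1.46243426]
[{'point': [0.5669, -0.1442, 0.0592], 'score': 0.81}]
```

```bash
python3 -m inch '[[[-0.0075,-0.0005,0.016],[0,0,0],0],[[-0.0045,0,0.010],[0,0,0],0],[[-0.003,0,0.006],[0,0,0],0],[[0,0,0],[0,0,0],0],[[0,0,0],[0,0,0],0]]'
python3 -c "
from bay import *
print(loc(),manip.state()['contact_force'])"
```

```text
time: 10.25
tool_pos: [0.5642, -0.213, 0.0445]
tool_rot: [-0.152, 0.697, 0.684, 0.154]
contact_force: [-0.1, 1.4, -3.1]
gripper_width: 0.642
grasp_force: 66.9
(array([0.01048532, 0.00037102, 0.02650545]), array([  0.02633513, -25.04195592,   0.05076935])) [-0.05789082  1.44609986 -3.10737731]
```

```bash
python3 -m inch '[[[-0.0035,0,-0.0016],[0,0,0],0],[[-0.0035,0,-0.0016],[0,0,0],0],[[-0.0035,0,-0.0016],[0,0,0],0],[[0,0,0],[0,0,0],0],[[0,0,0],[0,0,0],0]]'
python3 -c "
from bay import *
print(loc(),manip.state()['contact_force'])"
```

```text
time: 10.75
tool_pos: [0.5641, -0.2248, 0.0447]
tool_rot: [-0.152, 0.697, 0.684, 0.155]
contact_force: [0.6, 0.2, -2.7]
gripper_width: 0.642
grasp_force: 66.9
(array([-0.00130801,  0.00023226,  0.02665585]), array([ 2.43807950e-02, -2.50251644e+01,  1.61844382e-02])) [ 0.568858    0.1545332  -2.69720079]
```

```bash
python3 -m inch '[[[-0.0009,0,-0.0004],[0,0,0],0],[[0,0,0],[0,0,0],0]]'; python3 -m inch '[[[-0.0009,0,-0.0004],[0,0,0],0],[[0,0,0],[0,0,0],0]]';python3 -m inch '[[[-0.0009,0,-0.0004],[0,0,0],0],[[0,0,0],[0,0,0],0]]'
```

```text
time: 10.95
tool_pos: [0.5641, -0.2255, 0.0445]
tool_rot: [-0.152, 0.697, 0.684, 0.154]
contact_force: [0.2, 0.5, -2.4]
gripper_width: 0.64
grasp_force: 66.9
time: 11.15
tool_pos: [0.5641, -0.2265, 0.0445]
tool_rot: [-0.152, 0.697, 0.684, 0.154]
contact_force: [-0.3, -0.1, -3.2]
gripper_width: 0.642
grasp_force: 66.9
time: 11.35
tool_pos: [0.5641, -0.2267, 0.0447]
tool_rot: [-0.153, 0.696, 0.684, 0.155]
contact_force: [0.5, 3.2, -1.0]
gripper_width: 0.641
grasp_force: 66.8
```

Run:
```python
from bay import *
M=R.from_euler('z',YAW,degrees=True)
def tgt(th,tip,dz=.0005):
    c,s=np.cos(np.radians(th)),np.sin(np.radians(th))
    o=np.array([tip+.06*c,0,.06*s+dz]); P=packrot(YAW,th)
    return B+M.apply(o)-P.apply([.0006,-.0001,-.0005]),toolfor(YAW,th)
p,r=Rt(); p=B+M.apply([-.0033,.0003,.0266]); s=(p,toolfor(YAW,25))
for th,tip in((22,-.057),(18,-.0575),(14,-.0582),(10,-.059),(6,-.0595),(3,-.0598)): s=plan(*tgt(th,tip),start=s,g=0,n=1)
```

```text
[[[-0.0004,0.0002,0.0036],[-0.0,-0.052,0.0],0]]
end err mm [0.   0.03 0.05] 1
[[[-0.0006,0.0,0.004],[0.0,-0.07,0.0],0]]
end err mm [0.   0.01 0.05] 1
[[[-0.0008,-0.0,0.0039],[0.0,-0.07,-0.0],0]]
end err mm [ 0.    0.03 -0.02] 1
[[[-0.0009,0.0,0.004],[0.0,-0.07,-0.0],0]]
end err mm [0.   0.   0.05] 1
[[[-0.0006,-0.0,0.0041],[0.0,-0.07,-0.0],0]]
end err mm [-0.   -0.01  0.04] 1
[[[-0.0004,-0.0,0.0031],[-0.0,-0.052,0.0],0]]
end err mm [0.   0.04 0.03] 1
```

```bash
python3 -m inch '[[[0,0,0.0036],[0,-0.052,0],0],[[-0.0005,0,0.004],[0,-0.07,0],0],[[0,0,0],[0,0,0],0]]'; python3 -m inch '[[[-0.0008,0,0.0039],[0,-0.07,0],0],[[0,0,0],[0,0,0],0]]'; python3 -m inch '[[[-0.0009,0,0.004],[0,-0.07,0],0],[[0,0,0],[0,0,0],0]]'
python3 -c "
from bay import *
print(loc(),manip.state()['contact_force'],manip.state()['ft_torque'])"
```

```text
time: 11.65
tool_pos: [0.5641, -0.2237, 0.0375]
tool_rot: [-0.11, 0.704, 0.693, 0.111]
contact_force: [-0.0, 0.5, -2.0]
gripper_width: 0.644
grasp_force: 66.7
time: 11.85
tool_pos: [0.5639, -0.2236, 0.0333]
tool_rot: [-0.086, 0.708, 0.696, 0.087]
contact_force: [0.1, 0.0, -2.9]
gripper_width: 0.643
grasp_force: 66.7
time: 12.05
tool_pos: [0.5637, -0.2235, 0.0289]
tool_rot: [-0.062, 0.71, 0.698, 0.062]
contact_force: [-0.7, 0.7, -2.8]
gripper_width: 0.646
grasp_force: 66.7
(array([-3.17097334e-05,  6.50062508e-04,  1.09347187e-02]), array([  0.10976077, -10.12386746,   0.07691627])) [-0.6792127   0.72580058 -2.75230331] [-0.15893374  0.02247815  0.01940854]
```

```bash
python3 -m inch '[[[-0.0006,0,0.0041],[0,-0.07,0],0],[[0,0,0],[0,0,0],0]]'; python3 -m inch '[[[-0.0004,0,0.0031],[0,-0.052,0],0],[[0,0,0],[0,0,0],0]]'
python3 -c "
from bay import *
from pk import packpose
packpose()
print(loc(),manip.state()['contact_force'],manip.state()['ft_torque'])"
```

```text
time: 12.25
tool_pos: [0.5636, -0.2234, 0.0246]
tool_rot: [-0.038, 0.712, 0.7, 0.038]
contact_force: [-0.3, 0.4, -3.3]
gripper_width: 0.642
grasp_force: 66.6
time: 12.45
tool_pos: [0.5637, -0.224, 0.0216]
tool_rot: [-0.02, 0.713, 0.701, 0.019]
contact_force: [0.3, 0.5, -2.8]
gripper_width: 0.639
grasp_force: 66.6
slopes [0.00821789 0.00075334 0.03586415] top heel edge x 0.03289270028256815 step end 0.06276453732682219 y [-0.02771946  0.0275826 ]
origin in tool(pack axes): 0.0008927002825681526 -6.843165742294322e-05 -0.00013584592647187393
(array([-0.00113372,  0.0003602 ,  0.00394684]), array([ 0.06692975, -3.13066465,  0.04358366])) [-0.56513249 -0.07051248 -3.12824717] [-0.03832098  0.01354439 -0.00501092]
```

```bash
python3 -m inch '[[[0,0,0.0032],[0,-0.052,0],0],[[0,0,0],[0,0,0],0]]'; python3 -m inch '[[[0,0,0.0008],[0,0,0],0],[[0,0,0],[0,0,0],0]]'
python3 -c "
from bay import *
print(loc(),manip.state()['contact_force'],manip.state()['ft_torque'])"
```

```text
time: 12.7
tool_pos: [0.5638, -0.224, 0.0185]
tool_rot: [-0.001, 0.713, 0.701, 0.0]
contact_force: [1.0, 0.5, -2.4]
gripper_width: 0.639
grasp_force: 66.6
time: 12.9
tool_pos: [0.5645, -0.225, 0.0185]
tool_rot: [-0.0, 0.714, 0.7, 0.001]
contact_force: [0.5, 0.8, -2.7]
gripper_width: 0.639
grasp_force: 66.7
(array([-0.00151292, -0.00011111,  0.00047926]), array([ 0.01186042, -0.07936761, -0.02652893])) [ 0.51070122  0.8487615  -2.66181045] [0.08805726 0.00149698 0.02275309]
```

```bash
python3 -m inch '[[[0,0,0],[0,0,0],1],[[0,0,0],[0,0,0],1],[[0,0,0],[0,0,0],1],[[0,0,0],[0,0,0],1],[[0,0,-0.02],[0,0,0],1],[[0.02,0,-0.04],[0,0,0],1],[[0.03,0,-0.04],[0,0,0],1],[[0,0,0],[0,0,0],1]]'
python3 - <<'E'
from bay import *
im,d,p=frame('wrist'); save('pics/w5.png',im); w=cloud(d,p)
Q=R.from_euler('z',YAW,degrees=True).inv().apply((w-B).reshape(-1,3)); Q=Q[~np.isnan(Q[:,0])]
T=Q[(abs(Q[:,2]-.036)<.006)&(abs(Q[:,0])<.045)&(abs(Q[:,1])<.04)]
k=(abs(T[:,0])<.025)&(abs(T[:,1])<.02); f=np.linalg.lstsq(np.c_[T[k][:,:2],np.ones(k.sum())],T[k][:,2],rcond=None)[0]
print('plane',f,'x',np.percentile(T[:,0],[.5,99.5]),'y',np.percentile(T[:,1],[.5,99.5]))
H=Q[(abs(Q[:,1])<.02)&(Q[:,0]>.034)&(Q[:,0]<.049)]; print('heel z',np.median(H[:,2]),H[:,2].min(),H[:,2].max())
K=Q[(Q[:,2]>.036)&(Q[:,0]>.055)&(Q[:,0]<.1)&(abs(Q[:,1])<.025)]; print('block',K.min(0),K.max(0))
print(loc(),p['tvec'])
E
```

```text
time: 13.7
tool_pos: [0.5693, -0.1736, 0.1257]
tool_rot: [0.005, 0.713, 0.702, 0.003]
contact_force: [1.0, -0.9, 0.8]
gripper_width: 0.999
grasp_force: 0.0
plane [0.00146197 0.00043994 0.035807  ] x [-0.03813577  0.0315847 ] y [-0.02806384  0.02758996]
heel z 0.015592498593589878 0.009016092721519944 0.018096276191716634
block [ 0.05921267 -0.02499862  0.03603987] [0.0803562  0.02499967 0.21364944]
(array([ 0.04946164, -0.00237277,  0.10459222]), array([ 0.18336105,  0.13395228, -0.40536167])) [-0.573374   -0.16518735  0.23428583]
```

View pics/w5.png

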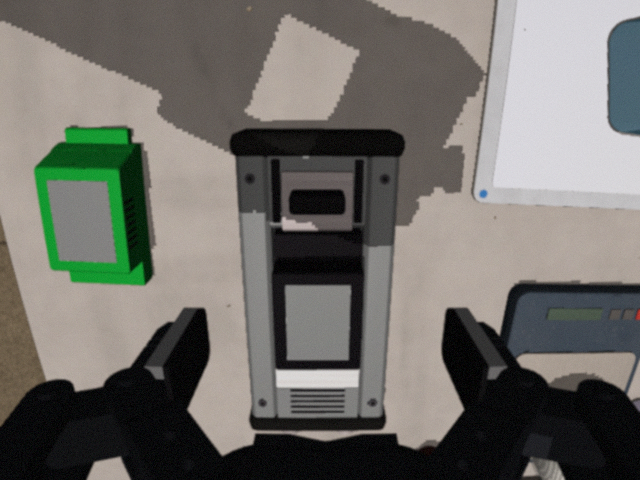

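The pack lies flat: its top is 35.8 mm above the bay floor and its origin is within 0.5 mm of the bay point. The thumb block is at (318,202), still open. I'll shut the fingers, go beyond the block and push it home.

```bash
python3 -m inch '[[[0.026,-0.001,0],[0,0,0],0],[[0.026,0,0],[0,0,0],0],[[0,0,0.03],[0,0,0],0],[[0,0,0.02],[0,0,0],0],[[0,0,0],[0,0,0],0],[[0,0,0],[0,0,0],0]]'
python3 - <<'E'
from bay import *
print(loc())
im,d,p=frame('wrist'); save('pics/w6.png',im); w=cloud(d,p); a=Rt()
Q=R.from_euler('z',YAW,degrees=True).inv().apply((w-B).reshape(-1,3)).reshape(480,640,3)
sub=Q[250:420,290:360]; F=sub[(sub[...,2]>.03)&(sub[...,0]>.085)]
print('finger low z, x range',len(F),np.percentile(F[:,2],[0.5,2]) , np.percentile(F[F[:,2]<np.min(F[:,2])+.02][:,0],[1,99]),np.percentile(F[F[:,2]<np.min(F[:,2])+.02][:,1],[1,99]))
E
```

```text
time: 14.35
tool_pos: [0.5642, -0.1223, 0.067]
tool_rot: [-0.001, 0.714, 0.7, -0.0]
contact_force: [0.3, 0.3, 0.4]
gripper_width: 0.003
grasp_force: 0.0
(array([0.10115242, 0.00214214, 0.04902835]), array([ 0.02966413, -0.0829581 ,  0.15326727]))
finger low z, x range 8244 [0.0664328  0.06860702] [0.10849019 0.11384994] [-0.00985703  0.01412566]
```

```bash
python3 -m inch '[[[0,0.001,0.02],[0,0,0],0],[[0,0,0.012],[0,0,0],0],[[0,0,0.004],[0,0,0],0],[[0,0,0],[0,0,0],0],[[0,0,0],[0,0,0],0]]' && python3 -m inch '[[[-0.005,0,0],[0,0,0],0],[[-0.004,0,0],[0,0,0],0],[[-0.003,0,0],[0,0,0],0],[[0,0,0],[0,0,0],0]]'; python3 -c "
from bay import *
print(loc(),manip.state()['contact_force'])"
```

```text
time: 14.9
tool_pos: [0.5665, -0.1224, 0.0328]
tool_rot: [0.0, 0.714, 0.701, 0.0]
contact_force: [-0.5, -0.6, 0.2]
gripper_width: 0.0
grasp_force: 0.0
time: 15.3
tool_pos: [0.566, -0.1347, 0.0325]
tool_rot: [-0.0, 0.714, 0.7, 0.0]
contact_force: [0.0, -0.1, 1.0]
gripper_width: 0.003
grasp_force: 0.0
(array([8.87654502e-02, 9.05357098e-05, 1.44906017e-02]), array([ 0.0213614 , -0.03054136, -0.01454368])) [ 0.01143115 -0.12389962  0.9664307 ]
```

```bash
python3 -m inch '[[[-0.004,0,0],[0,0,0],0],[[-0.004,0,0],[0,0,0],0]]'; python3 -m inch '[[[-0.002,0,0],[0,0,0],0],[[0,0,0],[0,0,0],0]]';  python3 -m inch '[[[-0.0015,0,0],[0,0,0],0],[[0,0,0],[0,0,0],0]]'
```

```text
time: 15.5
tool_pos: [0.5657, -0.1421, 0.0323]
tool_rot: [-0.001, 0.713, 0.701, 0.0]
contact_force: [-0.0, 2.5, 1.9]
gripper_width: 0.002
grasp_force: 1.1
time: 15.7
tool_pos: [0.5656, -0.1447, 0.0321]
tool_rot: [-0.0, 0.714, 0.701, 0.0]
contact_force: [-0.0, 0.7, 0.1]
gripper_width: 0.001
grasp_force: 0.1
time: 15.9
tool_pos: [0.5655, -0.1458, 0.032]
tool_rot: [-0.0, 0.714, 0.701, 0.0]
contact_force: [0.8, 0.9, 1.7]
gripper_width: 0.002
grasp_force: 0.6
```

TCP is at bay x ≈ +77.7. I'll push on gently until the stop shows in the force.

```bash
python3 -m inch '[[[-0.001,0,0],[0,0,0],0],[[0,0,0],[0,0,0],0]]'; python3 -m inch '[[[-0.001,0,0],[0,0,0],0],[[0,0,0],[0,0,0],0]]';  python3 -m inch '[[[-0.001,0,0],[0,0,0],0],[[0,0,0],[0,0,0],0]]'
```

```text
time: 16.1
tool_pos: [0.5655, -0.1467, 0.032]
tool_rot: [-0.0, 0.714, 0.701, 0.0]
contact_force: [0.4, 1.6, 0.7]
gripper_width: -0.005
grasp_force: 0.8
time: 16.3
tool_pos: [0.5655, -0.147, 0.032]
tool_rot: [-0.001, 0.714, 0.701, 0.001]
contact_force: [1.2, 4.4, 1.3]
gripper_width: -0.0
grasp_force: 2.5
time: 16.5
tool_pos: [0.5655, -0.147, 0.0321]
tool_rot: [-0.002, 0.714, 0.701, 0.001]
contact_force: [0.9, 8.2, 3.1]
gripper_width: 0.001
grasp_force: 4.1
```

The latch has hit its stop: it no longer moves and the force is rising. I'll back off, lift clear and check.

```bash
python3 -m inch '[[[0.01,0,0],[0,0,0],0],[[0.003,0,-0.02],[0,0,0],0],[[0,0,-0.04],[0,0,0],0],[[-0.02,0,-0.045],[0,0,0],0],[[-0.02,0,-0.03],[0,0,0],0],[[0,0,0],[0,0,0],1],[[0,0,0],[0,0,0],1],[[0,0,0],[0,0,0],1]]'
python3 - <<'E'
from bay import *
im,d,p=frame('wrist'); save('pics/w7.png',im); w=cloud(d,p)
Q=R.from_euler('z',YAW,degrees=True).inv().apply((w-B).reshape(-1,3)); Q=Q[~np.isnan(Q[:,0])]
T=Q[(abs(Q[:,2]-.036)<.006)&(abs(Q[:,0])<.036)&(abs(Q[:,1])<.04)]
k=(abs(T[:,0])<.025)&(abs(T[:,1])<.02); f=np.linalg.lstsq(np.c_[T[k][:,:2],np.ones(k.sum())],T[k][:,2],rcond=None)[0]
print('plane',f,'x',np.percentile(T[:,0],[.5,99.5]),'y',np.percentile(T[:,1],[.5,99.5]))
K=Q[(abs(Q[:,2]-.04)<.003)&(Q[:,0]>.045)&(Q[:,0]<.1)&(abs(Q[:,1])<.012)]; print('block',np.percentile(K[:,0],[1,99]))
print(loc())
E
```

```text
time: 17.3
tool_pos: [0.5639, -0.1751, 0.1649]
tool_rot: [-0.002, 0.714, 0.701, -0.001]
contact_force: [0.4, 0.6, -0.0]
gripper_width: 0.504
grasp_force: 0.0
plane [-0.00181302  0.00075109  0.03579821] x [-0.03562333  0.03160378] y [-0.02805913  0.02752798]
block [0.05553937 0.0667529 ]
(array([0.0485793 , 0.00157393, 0.14655573]), array([ 0.07830219, -0.11539763,  0.24084167]))
```

View pics/w7.png

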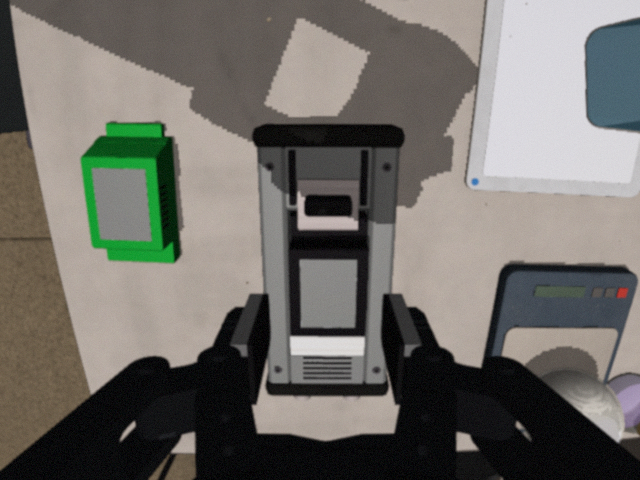

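The latch nose now covers most of the heel, with the block at (328,205). I'll measure its travel precisely from the nose edge.

Run:
```python
from bay import *
def an(w,nm):
    Q=R.from_euler('z',YAW,degrees=True).inv().apply((w-B).reshape(-1,3)); Q=Q[~np.isnan(Q[:,0])]
    K=Q[(Q[:,2]>.0375)&(Q[:,2]<.046)&(Q[:,0]>.045)&(Q[:,0]<.1)&(abs(Q[:,1])<.012)]
    P=Q[(abs(Q[:,2]-.0225)<.002)&(Q[:,0]>.034)&(Q[:,0]<.1)&(abs(Q[:,1])<.018)]
    print(nm,'block',len(K),np.percentile(K[:,0],[1,50,99]),'plate',np.percentile(P[:,0],[.5,2,98,99.5]))
an(np.load('w1.npz')['w'],'open'); an(np.load('top0.npz')['w'],'top open')
im,d,p=frame('wrist'); an(cloud(d,p),'now')
im,d,p=frame('top'); an(cloud(d,p),'top now')
```

```text
open block 391 [0.06851427 0.07442477 0.08023515] plate [0.05292259 0.05380538 0.08907373 0.08975988]
top open block 46 [0.06780831 0.07254805 0.07931029] plate [0.05353909 0.05379312 0.09728955 0.09954743]
now block 621 [0.05554351 0.06146087 0.06693558] plate [0.04024236 0.04058255 0.07667343 0.07685315]Traceback (most recent call last):
  File "<stdin>", line 9, in <module>
  File "<stdin>", line 6, in an
    return _quantile_unchecked(
        a, q, axis, out, overwrite_input, method, keepdims, weights)
    return _ureduce(a,
                    func=_quantile_ureduce_func,
    ...<5 lines>...
                    overwrite_input=overwrite_input,
                    method=method)
    r = func(a, **kwargs)
    result = _quantile(arr,
                       quantiles=q,
    ...<2 lines>...
                       out=out,
                       weights=wgt)
    slices_having_nans = np.isnan(arr[-1, ...])
                                  ~~~^^^^^^^^^
IndexError: index -1 is out of bounds for axis 0 with size 0
```

Travel is only about 13.3 mm, which is marginal, so I'll push again, lower and harder.

```bash
python3 -m inch '[[[0.02,0.001,0],[0,0,0],0],[[0.02,0,0.02],[0,0,0],0],[[0,0,0.045],[0,0,0],0],[[0,0,0.035],[0,0,0],0],[[0,0,0.02],[0,0,0],0],[[0,0,0.01],[0,0,0],0],[[0,0,0],[0,0,0],0],[[0,0,0],[0,0,0],0]]';  python3 -c "
from bay import *
print(loc(),manip.state()['contact_force'])"
```

```text
time: 18.25
tool_pos: [0.5674, -0.1359, 0.0379]
tool_rot: [0.0, 0.713, 0.701, 0.0]
contact_force: [0.0, -0.2, 0.5]
gripper_width: 0.002
grasp_force: 0.0
(array([ 0.08765432, -0.00133169,  0.0199466 ]), array([ 0.06084028, -0.01930263, -0.04331603])) [ 0.03465127 -0.21688167  0.45955519]
```

```bash
python3 -m inch '[[[0,0,0.008],[0,0,0],0],[[0,0,0],[0,0,0],0],[[-0.005,0,0],[0,0,0],0],[[-0.004,0,0],[0,0,0],0],[[-0.002,0,0],[0,0,0],0],[[0,0,0],[0,0,0],0]]'; python3 -m inch '[[[-0.0015,0,0],[0,0,0],0],[[0,0,0],[0,0,0],0]]';python3 -m inch '[[[-0.0015,0,0],[0,0,0],0],[[0,0,0],[0,0,0],0]]';python3 -m inch '[[[-0.0015,0,0],[0,0,0],0],[[0,0,0],[0,0,0],0]]'
```

```text
time: 18.85
tool_pos: [0.5668, -0.147, 0.0295]
tool_rot: [-0.0, 0.714, 0.7, 0.0]
contact_force: [0.3, 0.6, 0.5]
gripper_width: 0.001
grasp_force: 0.4
time: 19.05
tool_pos: [0.5668, -0.147, 0.0295]
tool_rot: [-0.001, 0.714, 0.701, 0.001]
contact_force: [0.2, 5.3, 2.8]
gripper_width: -0.001
grasp_force: 2.8
time: 19.25
tool_pos: [0.5668, -0.147, 0.0295]
tool_rot: [-0.002, 0.714, 0.701, 0.002]
contact_force: [-0.3, 10.3, 4.0]
gripper_width: 0.002
grasp_force: 5.1
time: 19.45
tool_pos: [0.5668, -0.147, 0.0295]
tool_rot: [-0.003, 0.714, 0.7, 0.003]
contact_force: [0.2, 16.2, 6.1]
gripper_width: -0.002
grasp_force: 7.5
```

The stop is hard: 16 N with no motion, and touch puts the block at +60 of the meter. I'll retreat and check the block against the meter's own end in one view.

```bash
python3 -m inch '[[[0.015,0,0],[0,0,0],0],[[0.003,0,-0.02],[0,0,0],0],[[0,0,-0.04],[0,0,0],0],[[-0.02,0,-0.045],[0,0,0],0],[[-0.02,0,-0.045],[0,0,0],0],[[0,0,0],[0,0,0],1],[[0,0,0],[0,0,0],1],[[0,0,0],[0,0,0],1]]'
python3 - <<'E'
from bay import *
def an(w,nm):
    Q=R.from_euler('z',YAW,degrees=True).inv().apply((w-B).reshape(-1,3)); Q=Q[~np.isnan(Q[:,0])]
    K=Q[(Q[:,2]>.0375)&(Q[:,2]<.046)&(Q[:,0]>.045)&(Q[:,0]<.1)&(abs(Q[:,1])<.012)]
    E=Q[(Q[:,2]>.014)&(Q[:,2]<.025)&(Q[:,0]>.095)&(Q[:,0]<.13)&(abs(Q[:,1])<.04)]
    T=Q[(abs(Q[:,2]-.036)<.005)&(abs(Q[:,0])<.045)&(abs(Q[:,1])<.02)]
    print(nm,'block',np.percentile(K[:,0],[1,50,99]),'end',np.percentile(E[:,0],[99,99.8]),'pack',np.percentile(T[:,0],[.5,99.5]) if len(T)>50 else '',np.median(T[:,2]) if len(T) else '')
an(np.load('w1.npz')['w'],'open')
im,d,p=frame('wrist'); an(cloud(d,p),'now')
im,d,p=frame('scene'); 
for l in('short_pack','petri_dish','white_marker','vial','beaker'): print(l,[np.round(r['point'],3) for r in manip.look_for('scene',l)[:1]])
print(manip.state()['contact_force'])
E
```

```text
time: 20.25
tool_pos: [0.5652, -0.1728, 0.1773]
tool_rot: [-0.002, 0.714, 0.701, -0.0]
contact_force: [0.1, -0.2, -0.3]
gripper_width: 0.509
grasp_force: 0.0
open block [0.06851427 0.07442477 0.08023515] end [0.11171736 0.11210975] pack  
now block [0.05554928 0.06144012 0.06680706] end [0.11191513 0.11200304] pack [-0.0386341   0.03157231] 0.035731811434385655
short_pack []
petri_dish [array([0.607, 0.002, 0.014])]
white_marker [array([ 0.457, -0.011,  0.012])]
vial [array([0.406, 0.012, 0.033])]
beaker [array([0.716, 0.14 , 0.043])]
[ 0.31950161 -0.73537688 -0.10145948]
```

By camera the latch is at roughly 13 to 15 mm, and touch suggests 16. One firmer push will settle it, and there is time for it.

```bash
python3 -m inch '[[[0.02,0,0],[0,0,0],0],[[0.018,0,0.02],[0,0,0],0],[[0,0,0.045],[0,0,0],0],[[0,0,0.04],[0,0,0],0],[[0,0,0.025],[0,0,0],0],[[0,0,0.014],[0,0,0],0],[[0,0,0],[0,0,0],0],[[0,0,0],[0,0,0],0]]';  python3 -c "
from bay import *
print(loc(),manip.state()['contact_force'])"
```

```text
time: 21.4
tool_pos: [0.5677, -0.1356, 0.0363]
tool_rot: [0.0, 0.714, 0.701, 0.001]
contact_force: [0.7, -0.4, 1.2]
gripper_width: -0.002
grasp_force: 0.0
(array([ 0.08793102, -0.0015986 ,  0.01830694]), array([ 0.04748655, -0.00944903, -0.074477  ])) [ 0.69171237 -0.36013799  1.19929026]
```

```bash
python3 -m inch '[[[0,-0.0015,0.006],[0,0,0],0],[[-0.006,0,0],[0,0,0],0],[[-0.005,0,0],[0,0,0],0],[[-0.002,0,0],[0,0,0],0],[[-0.002,0,0],[0,0,0],0],[[0,0,0],[0,0,0],0]]'; python3 -m inch '[[[-0.002,0,0],[0,0,0],0],[[0,0,0],[0,0,0],0]]';python3 -m inch '[[[-0.0015,0,0],[0,0,0],0],[[0,0,0],[0,0,0],0]]'; python3 -m inch '[[[-0.001,0,0],[0,0,0],0],[[0,0,0],[0,0,0],0]]'
```

```text
time: 22.0
tool_pos: [0.5655, -0.147, 0.03]
tool_rot: [-0.003, 0.714, 0.7, 0.003]
contact_force: [-0.7, 12.6, 5.8]
gripper_width: -0.0
grasp_force: 6.5
time: 22.2
tool_pos: [0.5655, -0.147, 0.03]
tool_rot: [-0.004, 0.714, 0.7, 0.004]
contact_force: [0.7, 19.6, 7.0]
gripper_width: 0.004
grasp_force: 9.6
time: 22.4
tool_pos: [0.5655, -0.1471, 0.0301]
tool_rot: [-0.005, 0.714, 0.7, 0.005]
contact_force: [-0.4, 23.5, 8.9]
gripper_width: -0.004
grasp_force: 11.9
time: 22.6
tool_pos: [0.5655, -0.1471, 0.0301]
tool_rot: [-0.006, 0.714, 0.7, 0.006]
contact_force: [-0.5, 26.7, 9.3]
gripper_width: -0.001
grasp_force: 13.5
```

It stops at the same point under 27 N, so this is the end stop. I'll retreat well clear and hand in.

```bash
python3 -m inch '[[[0.02,0,0],[0,0,0],0],[[0.002,0,-0.02],[0,0,0],0],[[0,0,-0.04],[0,0,0],0],[[-0.02,0,-0.045],[0,0,0],0],[[-0.02,0,-0.045],[0,0,0],0],[[0,0,0],[0,0,0],0],[[0,0,0],[0,0,0],0],[[0,0,0],[0,0,0],0]]'
python3 - <<'E'
from bay import *
im,d,p=frame('wrist'); w=cloud(d,p)
Q=R.from_euler('z',YAW,degrees=True).inv().apply((w-B).reshape(-1,3)); Q=Q[~np.isnan(Q[:,0])]
K=Q[(Q[:,2]>.0375)&(Q[:,2]<.046)&(Q[:,0]>.045)&(Q[:,0]<.1)&(abs(Q[:,1])<.012)]
T=Q[(abs(Q[:,2]-.036)<.005)&(abs(Q[:,0])<.03)&(abs(Q[:,1])<.02)]
print(np.percentile(K[:,0],[1,99]),np.median(T[:,2]),manip.state()['contact_force'],loc()[0])
print(manip.job_done())
E
```

```text
time: 23.4
tool_pos: [0.5639, -0.1726, 0.1778]
tool_rot: [-0.001, 0.714, 0.701, -0.0]
contact_force: [-0.6, 0.9, 0.1]
gripper_width: 0.0
grasp_force: 0.0
[0.05558492 0.06688415] 0.035772046244152145 [ 0.05238577  0.5302681  -0.02552886] [0.05124372 0.00182572 0.15905779]
the job is handed in; nothing more can be done
None
```

I handed the job in at about 23.5 s with the long pack flat in the bay, the latch pushed to its stop and the arm clear; no verdict came back, and the camera put the latch only 13 to 15 mm along its 16 mm travel, close to the 13 mm needed.

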